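# Press a new two-block cartridge home in a counter-top water filter

## Robot

A 6-joint arm with a two-finger parallel gripper is mounted at the origin on a cart in front of the work surface, level with it; the furniture and walls round the work are solid. World frame = base frame: x ahead of the robot, y to its left, z up, the work surface at z = 0. Lengths are in mm, angles in rad, forces in N, time in s.
With the tool pointing down it reaches from about 275 to 750 mm from the base axis. Payload 10.2 kg.
Tool frame: the origin (TCP) lies midway between the tips of the shut fingers; the grasp point (between the pads) lies 19 mm behind it; z points along the fingers, y is the line along which they close (so a half turn about z gives the same grasp; the last joint's range is limited). The gripper opens to 85 mm and grips with 20 to 120 N. Pads are 22 mm wide; open, the fingers measure 114 mm over their backs; the gripper's body (76 mm by 85 mm) begins 54 mm behind the grasp point. The pads swing forward as they close: fully open they stand 13 mm farther back than shut.
Start: joints at [-1.452, 0.313, 1.498, -0, 1.331, -0.223], TCP at [175.959, -494.641, 231.294] pointing down, gripper open.
Joint ranges: [-2.94, 2.94], [-0.97, 2.17], [0.19, 2.56], [-1.23, 4.37], [0.02, 3.11], [-2.88, 2.88]. Speed limits (rad/s): [2.39, 2.39, 3.01, 3.14, 3.14, 3.14].

## Interface

Orientations are given as a 3x3 rotation matrix whose columns are the frame's x, y, z axes.
In Python, from cell import r, eyes gives the robot as it stands.
- The arm moves only by the shell command python3 -m pendant 'ROWS' [OPENING]. ROWS is a JSON object of lists of equal length, an entry for each row: "xyz": the shift along the tool's x, y, z in m, a list of three; "yaw": the turn about the tool's z in degrees. A call has 1 to 5 rows; each row is the pose to reach, as a shift and turn from the pose commanded when the call began, along the tool's axes at that moment; what a row does not reach only later rows make up. A row lasts 1/10 s, in which the tool goes at most 50 mm and 8.59 degrees, less where a joint would pass 70% of its speed; a pose out of reach is approached as far as the arm can. A call with a gripper value outside its range is refused whole. OPENING is the closure, from 0 (fully open) to 1 (shut), set as the call begins (- or left out, the last holds). The fingers move at their own pace and stop on an object; the grip force is fixed at half the most. Time passes only in rows, so rows that repeat a pose let the fingers close. It gives the time, the measured TCP pose, the force, the opening and the grip force at its end, in the units of the state.
- r.read_state(): the state, without advancing time (a new reading comes with each control period).
- eyes.capture(name): name is "scene" or "top" or "wrist"; returns a dict with "color" (384x512x3 uint8, red, green, blue), "depth" (384x512 float32, mm along the optical axis (not along the pixel's ray), 0 where there is no reading), "mtx" (3x3 intrinsics, pixels), "T" (4x4, takes a point from camera to world coordinates). Camera axes: x right, y down, z forward; pixel columns grow to the right and rows downward; lengths in mm; the calibration is good to about 2 mm. A picture is of the moment at which its call begins.
- r.job_done(): hands the job in; it is judged then, once.
The state is a dict: "time_s": time; "qpos": joint angles; "dq": joint speeds; "tau": joint torques, N m; "position": TCP position; "tool_rot": TCP orientation; "ft_force": force on the tool from outside, world axes, zero at the start; "ft_torque": the same for the moment, N m; "opening": finger opening in mm; "finger_force": force on a finger pad.
Only numpy, scipy, OpenCV 4.12 (cv2) and the standard library are available. Lean on these libraries where they do the work, as an engineer would, in place of code of your own. Each camera call takes 0.05 s, during which the arm holds its last target. There are 200 camera calls.

## Task

Finish refilling the water filter: stand the new white ceramic block in the mouth of the clear tube, on top of the black carbon block that already waits there, then press both blocks down the tube with the blue-handled pusher until all three catches snap in over the white block. Press firmly but with care, because the ceramic cracks at about 25 N, and then stand the pusher back in its holder. Leave the brown spent block, the jar, the mug, the bottle and the cap where they are.

Things in the scene. Friction and masses are not known exactly. Their poses are not given: they have to be found in the camera images.
- filter: Fixed counter-top water filter on a white oblong foot (x 110, y 236, z 24 mm). Origin: centre of the foot's underside; z up, y along the foot's length. The upright clear tube stands on the foot at y = +60 mm, the pusher's holder at y = -70 mm. A steel spout reaches from the tube's base to x = -90 mm, under 40 mm high. A grey collar (55 mm across, 34 mm high, between 75 and 126 mm above the worktop) with three blue tabs (reaching 33 mm from the axis) surrounds the tube.
- tube_mouth (a point): Centre of the clear tube's open top, 178 mm above the worktop; z is the tube's axis, up. Bore 36 mm wide, flared to 44 mm over the top 11 mm; outside 42 mm, 50 mm at the rim. Inside from the top: a fixed entry seal 56 mm down (sprung lips, 5 to 8 N to pass), then a cage with three catches and a gasket below, clamped at a height set by hand: the catches' flat undersides lie 76 to 92 mm below the mouth (not measured).
- catch_a (a joint): How far catch a is pushed outward (m): 0 sprung fully in, about 0.0015 with a block beside it. Seen from the tube's axis a lies at 60, b at 180, c at 300 degrees from the filter's x axis. The catches stick 3 mm into the bore (30 mm is free between them), with ramps 16 mm high above. Spreading them takes 5 to 9 N, sliding on past them 3 to 5 N; they snap back over a block whose top has passed under them.
- catch_b (a joint): As catch_a.
- catch_c (a joint): As catch_a. The gasket's free top lies 58 mm under the catches' undersides and is sprung, 4 N/mm: the 60 mm stack of two blocks must squeeze it 2 mm (about 11 N with the drag) to snap in, and is then held up against the catches. It gives 3.1 mm in all and is then solid, so the force climbs at once.
- ceramic_block: New white filter block, a cylinder 34 mm across and 30 mm high, 40 to 80 g, standing on the worktop. Origin: centre of its underside, z its axis. The black carbon block (same size, 60 g, pose not given) waits upright in the tube on the entry seal, its top 22 mm below the mouth; standing on it, the white block's top is 8 mm above the mouth (lower if pushed).
- spent_block: Used filter block, stained brown, same size, standing on the worktop: leave alone.
- pusher: Pusher rod, 176 mm long, about 100 g. Origin: centre of its foot's flat underside, z along the rod to the handle. Grey foot 25 mm across and 14 mm high, steel shaft 14 mm, blue round handle 24 mm across from 113 to 162 mm above the foot, with a 27 mm bead above that. It starts upright in its holder.
- pusher_grip (a point): Middle of the pusher's handle, on its axis, 139 mm above the foot's underside.
- holder_mouth (a point): Centre of the open top of the pusher's holder, a round well 28 mm wide (35 mm at the top) and 37 mm deep, its mouth 61 mm above the worktop. The parked pusher's foot stands on the well's floor, 24 mm above the worktop.
- onion_jar: Small spice jar with white lid and orange label, 40 mm across, 71 mm high, standing; origin under its centre. Leave alone.
- mug: White mug with red lines, 82 mm across, 94 mm high; leave alone.
- oil_bottle: Small yellow oil bottle, 40 mm across, 146 mm high; leave alone.
- tube_cap: White screw cap of the tube, 54 mm across, 20 mm high, lying on the worktop; leave alone.
Things that resemble listed ones, but are neither listed nor needed, are in the scene too. Several things look just like the ceramic_block: the one meant starts nearest to the robot's base.

How it is judged:
By the outcome, as a careful person would: the job done as asked, in the order asked, and still so for the second after the job is handed in, with the robot touching nothing.
It also fails if it takes over 67 s, if anything falls off the work surface, if the arm or the gripper's body presses on something with over 40 N, if the wrist force passes 120 N, or if a joint passes its speed limit or range.

## Working session

There is one attempt and no reset: what is moved stays moved. The work goes in short steps, Python scripts to look and compute and a shell command to move; the robot and the scene stay as the last step left them, time stands still between calls to the robot, and variables do not carry over. Pictures are saved under pics/ and viewed, at most 10 in all, crops included, and the job is handed in when it is done.

```bash
ls; mkdir -p pics; python3 - <<'E'
from cell import r,eyes
import cv2,numpy as np
a=eyes.capture("scene");b=eyes.capture("top")
np.savez('/tmp/c.npz',**{k+n:v[k] for n,v in(('s',a),('t',b)) for k in v})
im=np.hstack([a['color'],b['color']])[:,:,::-1]
cv2.imwrite('pics/s.png',cv2.resize(a['color'][:,:,::-1],(800,600)));cv2.imwrite('pics/t.png',cv2.resize(b['color'][:,:,::-1],(800,600)))
s=r.read_state();print(s['tool_rot'],s['time_s'],s['position'],s['ft_force'],s['opening'])
E
```

```text
pics
[[ 9.42165677e-01  3.35147455e-01 -1.43612279e-04]
 [ 3.35147376e-01 -9.42164936e-01  1.21251168e-03]
 [ 2.71063751e-04 -1.19051817e-03 -9.99999255e-01]] 0.1 [ 175.9203332  -494.39326737  230.77621983] [-0.65551201  0.23417895  0.65350921] 85.39353327689938
```

View pics/s.png

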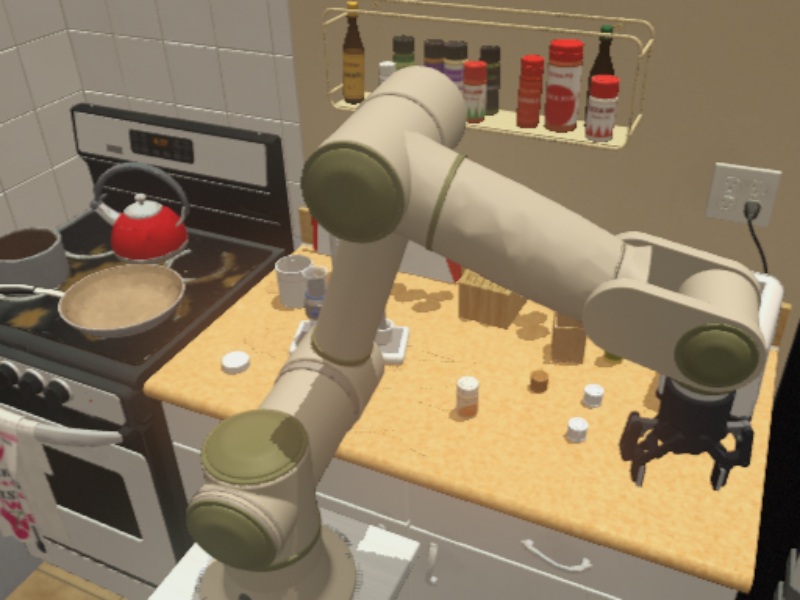

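View pics/t.png

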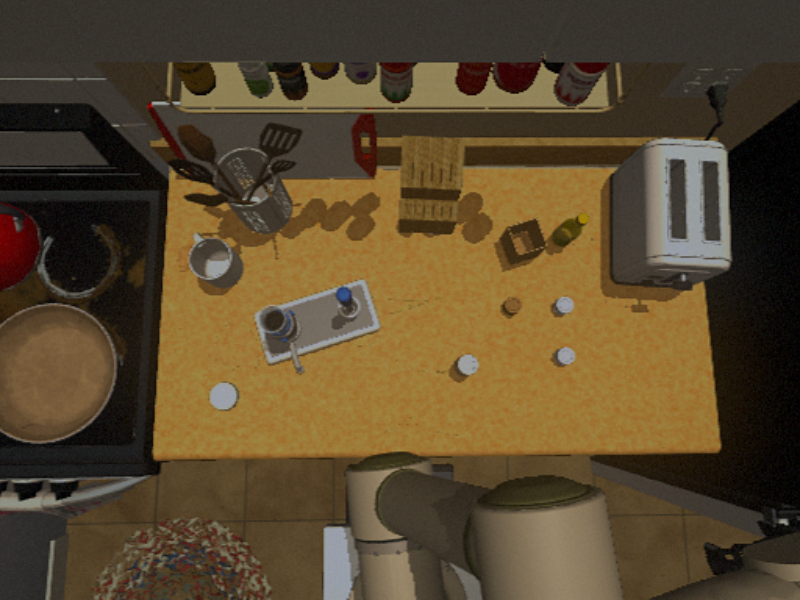

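The top view shows the filter tray, with the tube at (277,322) and the pusher at (346,300). The jar is at (467,366) and the brown spent block at (512,306). Two things could be the ceramic block: the white cylinders at (565,355) and (565,305). The white jar lid at (467,366) and the cap at (223,396) could also be mistaken for it. By the description I choose (565,355), the one nearest the base. I'll measure it and check with a close crop.

```bash
cat > h.py <<'E'
import numpy as np,cv2
def cloud(c):
    d=c['depth'];v,u=np.mgrid[:d.shape[0],:d.shape[1]]
    K=c['mtx'];P=np.stack([(u-K[0,2])/K[0,0]*d,(v-K[1,2])/K[1,1]*d,d,np.ones_like(d)],-1)@c['T'].T
    P=P[...,:3].copy();P[d==0]=np.nan;return P
def fitc(xy,R=None):
    from scipy.optimize import least_squares
    x0=np.r_[xy.mean(0),18 if R is None else R]
    f=lambda p:np.hypot(*(xy-p[:2]).T)-(p[2] if R is None else R)
    return least_squares(f,x0,loss='soft_l1').x
E
python3 - <<'E'
from h import *
z=np.load('/tmp/c.npz')
c={k:z[k+'t'] for k in('color','depth','mtx','T')}
P=cloud(c);print(c['T'].round(3).tolist(),c['mtx'][0])
def at(u,v,w,lo,hi,n):
    u=int(u*.64);v=int(v*.64);Q=P[v-w:v+w+1,u-w:u+w+1].reshape(-1,3);Q=Q[(Q[:,2]>lo)&(Q[:,2]<hi)]
    print(n,len(Q),'mid',((np.nanmin(Q,0)+np.nanmax(Q,0))/2).round(1),'mean',Q.mean(0).round(1),'ext',np.ptp(Q,0).round(1))
at(565,355,12,20,45,'w1');at(565,305,12,20,45,'w2');at(512,306,12,20,45,'brown');at(467,366,14,60,85,'jar')
at(277,322,20,150,220,'tube');at(346,298,14,160,230,'pusher')
at(575,225,20,20,160,'oil');at(522,240,20,20,120,'box')
u=P[...,2];m=((u>18)&(u<28))[150:270,140:260]
pts=P[150:270,140:260][m][:,:2].astype(np.float32);lab=cv2.connectedComponentsWithStats(m.astype(np.uint8))
k=1+lab[2][1:,4].argmax();L=P[150:270,140:260][lab[1]==k][:,:2].astype(np.float32);print('tray',cv2.minAreaRect(L))
s={k:z[k+'s'] for k in('color','depth','mtx','T')}
print('table z',np.nanmedian(P[250:265,200:240,2]))
cv2.imwrite('pics/crop.png',np.hstack([cv2.resize(s['color'][225:300,280:410,::-1],(400,400)),cv2.resize(c['color'][180:245,285:385,::-1],(400,400))]))
E
```

```text
[[-0.011, -0.986, 0.168, 390.852], [-1.0, 0.008, -0.022, 28.829], [0.02, -0.168, -0.986, 1151.569], [0.0, 0.0, 0.0, 1.0]] [364.17717979   0.         256.84481571]
w1 102 mid [ 471.3 -318.6   28. ] mean [ 470.7 -317.3   29.9] ext [31.2 33.2 15.3]
w2 101 mid [ 572.  -322.2   27.9] mean [ 571.9 -321.2   29.7] ext [32.3 33.9 15. ]
brown 98 mid [ 572.6 -218.5   28.5] mean [ 572.4 -217.7   29.8] ext [32.7 32.5 16.1]
jar 145 mid [ 452.6 -117.5   69.2] mean [ 452.6 -117.3   71.6] ext [35.7 38.8 14.5]
tube 265 mid [528.9 232.8 166. ] mean [530.  234.8 164.9] ext [46.7 48.7 31.7]
pusher 93 mid [565.5 107.2 182.1] mean [564.7 107.2 194.9] ext [24.2 23.9 41.6]
oil 275 mid [ 705.  -310.7   85. ] mean [ 709.6 -320.6   90.6] ext [ 55.5  75.7 129.9]
box 418 mid [ 698.7 -255.9   55.1] mean [ 700.6 -239.7   58.2] ext [ 76.2 110.7  70.1]
tray ((553.88037109375, 150.59988403320312), (109.09559631347656, 182.82530212402344), 17.274015426635742)
table z 0.046420044093110846
```

View pics/crop.png

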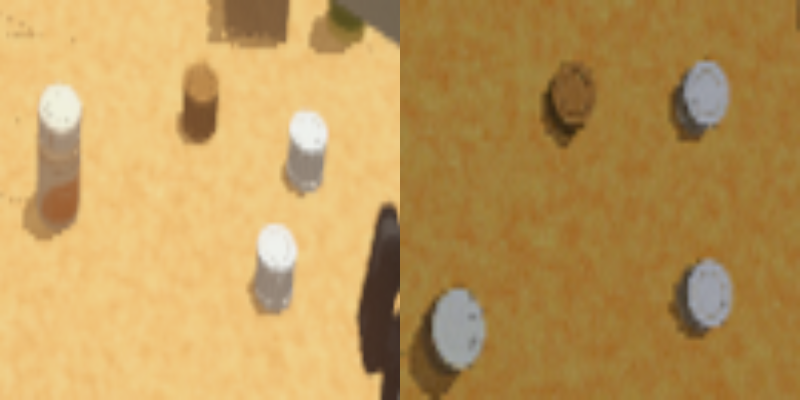

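In the crop, left panel, the chosen block is the plain white ribbed cylinder at (276,268). Its twin at (307,150) is farther from the base, and the jar at (60,150) has a label. So the target is at world (471,-318). I'll move above it.

```bash
python3 -m pendant '{"xyz":[[0.04,-0.008,0],[0.08,-0.016,0],[0.12,-0.024,0],[0.16,-0.032,0],[0.2,-0.04,0]],"yaw":[0,0,0,0,0]}' 0; python3 -m pendant '{"xyz":[[0.04,-0.008,0.02],[0.08,-0.016,0.045],[0.12,-0.024,0.07],[0.137,-0.027,0.08],[0.137,-0.027,0.08]],"yaw":[0,0,0,0,0]}' 
python3 - <<'E'
from h import *
from cell import r,eyes
c=eyes.capture("wrist");P=cloud(c);s=r.read_state();print(s['position'].round(1) if hasattr(s['position'],'round') else s['position'],s['tool_rot'])
m=(P[...,2]>26)&(P[...,2]<36)
n,l,st,ce=cv2.connectedComponentsWithStats(m.astype(np.uint8))
for i in range(1,n):
    if st[i,4]>100:
        Q=P[l==i];print(st[i],Q.mean(0).round(1),np.ptp(Q,0).round(1),cv2.minEnclosingCircle(Q[:,:2].astype(np.float32)))
cv2.imwrite('pics/w.png',c['color'][:,:,::-1])
E
```

```text
time_s: 0.6
position: [352.2, -388.8, 231.1]
tool_rot: [[0.942, 0.335, -0.0], [0.335, -0.942, 0.0], [-0.0, -0.0, -1.0]]
ft_force: [0.5, 0.3, -0.4]
opening: 85.0
finger_force: 0.0
time_s: 1.1
position: [471.8, -316.5, 149.2]
tool_rot: [[0.941, 0.338, -0.003], [0.338, -0.941, 0.003], [-0.001, -0.004, -1.0]]
ft_force: [-0.1, 0.5, 0.1]
opening: 85.1
finger_force: 0.0
[ 471.2 -317.8  150.5] [[ 9.41570302e-01  3.36813478e-01 -1.43122006e-03]
 [ 3.36815260e-01 -9.41569898e-01  1.26752085e-03]
 [-9.20675619e-04 -1.67551674e-03 -9.99998172e-01]]
[428   0  48 106 661] [ 646.  -435.8   31.1] [73.4 53.8 10. ] ((653.5706787109375, -455.57147216796875), 43.03683853149414)
[ 168   27   40   44 1354] [ 573.9 -218.8   30.5] [33.7 33.8  7.3] ((573.8663330078125, -218.66000366210938), 17.2099666595459)
[ 278   73   38   39 1161] [ 573.3 -322.4   30.4] [33.7 33.4  6.7] ((573.1808471679688, -322.7102966308594), 17.08530616760254)
[ 48 119  31  42 271] [ 461.7 -132.4   31.1] [35.9 27.1  9.9] ((455.72216796875, -121.9620361328125), 19.646493911743164)
[239 175  33  32 844] [ 471.9 -318.5   30.5] [33.9 33.5  6.3] ((471.412841796875, -318.69989013671875), 17.071910858154297)
[483 297  29  40 390] [ 421.5 -647.5   30.9] [54.1  5.5  9.8] ((423.19525146484375, -647.4654541015625), 27.0781307220459)
```

The wrist cloud puts the block at (471.9,-318.5), under the TCP to within 1 mm. I'll descend to z≈17 so only the tips grip, then close and lift.

```bash
python3 -m pendant '{"xyz":[[0,0.001,0.04],[0,0.001,0.08],[0,0.001,0.11],[0,0.001,0.13],[0,0.001,0.134]],"yaw":[0,0,0,0,0]}'; python3 -m pendant '{"xyz":[[0,0,0],[0,0,0],[0,0,0],[0,0,0],[0,0,0]],"yaw":[0,0,0,0,0]}' 1;  python3 -m pendant '{"xyz":[[0,0,0],[0,0,0],[0,0,0],[0,0,0],[0,0,-0.005]],"yaw":[0,0,0,0,0]}' 1
```

```text
time_s: 1.65
position: [469.9, -319.8, 16.0]
tool_rot: [[0.943, 0.334, -0.002], [0.334, -0.943, 0.002], [-0.001, -0.003, -1.0]]
ft_force: [0.2, -0.7, 0.5]
opening: 85.5
finger_force: 0.0
time_s: 2.15
position: [471.8, -320.1, 18.8]
tool_rot: [[0.942, 0.335, 0.001], [0.335, -0.942, -0.002], [0.001, 0.002, -1.0]]
ft_force: [-1.3, 0.1, 7.7]
opening: 31.5
finger_force: 58.7
time_s: 2.65
position: [471.3, -319.5, 22.7]
tool_rot: [[0.942, 0.335, 0.0], [0.335, -0.942, -0.0], [0.0, 0.0, -1.0]]
ft_force: [-0.1, -0.1, -1.4]
opening: 31.2
finger_force: 59.4
```

```bash
python3 -m pendant '{"xyz":[[0,0,-0.02],[0,0,-0.06],[0,0,-0.1],[0,0,-0.12],[0,0,-0.12]],"yaw":[0,0,0,0,0]}'; python3 - <<'E'
from h import *
from cell import r,eyes
c=eyes.capture("scene");w=eyes.capture("wrist");s=r.read_state();print(s['position'],s['opening'],s['finger_force'])
p=np.linalg.inv(c['T'])@np.r_[s['position'],1];q=c['mtx']@p[:3];u,v=(q[:2]/q[2]).astype(int);print(u,v)
A=cv2.resize(c['color'][max(0,v-50):v+50,u-50:u+50,::-1],(400,400),interpolation=cv2.INTER_CUBIC);B=cv2.resize(w['color'][:,:,::-1],(400,300))
cv2.imwrite('pics/g.png',np.hstack([A,np.vstack([B,np.zeros((100,400,3),np.uint8)])]))
E
```

```text
time_s: 3.15
position: [472.3, -320.4, 145.8]
tool_rot: [[0.942, 0.335, 0.004], [0.335, -0.942, -0.004], [0.003, 0.006, -1.0]]
ft_force: [0.3, -1.1, -0.6]
opening: 30.9
finger_force: 59.6
[ 471.12544521 -319.26225449  141.92652395] 31.38486698744996 59.55685615539551
375 238
```

View pics/g.png

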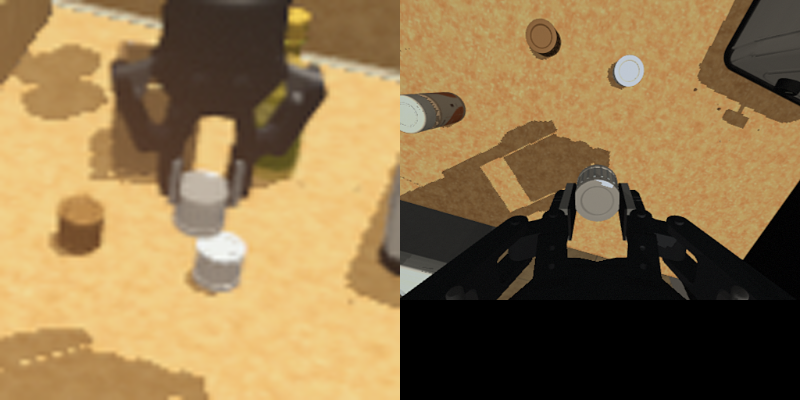

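The block is held between the tips, with its top at (598,200) in the wrist view, and its twin is untouched at (629,70). Now I'll carry it beside the tube at a safe height and measure the mouth and the held block together.

```bash
python3 -m pendant '{"xyz":[[0.005,-0.02,-0.04],[0.015,-0.055,-0.07],[0.025,-0.095,-0.09],[0.035,-0.135,-0.11],[0.047,-0.175,-0.128]],"yaw":[0,0,0,0,0]}';python3 -m pendant '{"xyz":[[0.011,-0.04,0],[0.022,-0.08,0],[0.033,-0.12,0],[0.044,-0.16,0],[0.055,-0.2,0]],"yaw":[0,0,0,0,0]}';python3 -m pendant '{"xyz":[[0.01,-0.04,0],[0.02,-0.08,0],[0.03,-0.115,0],[0.037,-0.127,0],[0.037,-0.127,0]],"yaw":[0,0,0,0,0]}'; cat > m.py <<'E'
from h import *
from cell import r,eyes
c=eyes.capture("wrist");P=cloud(c);s=r.read_state();p=np.array(s['position']);R=np.array(s['tool_rot']);print(p.round(1),s['ft_force'],s['opening'])
L=(P-p)@R   # tool coords
m=(np.hypot(L[...,0],L[...,1])<22)&(L[...,2]>-20)&(L[...,2]<8)&(np.abs(L[...,1])<15.5)
Q=P[m];z=np.median(Q[:,2]);T=Q[abs(Q[:,2]-z)<3];A=np.c_[T[:,:2]-T[:,:2].mean(0),np.ones(len(T))];k=np.linalg.lstsq(A,T[:,2],rcond=None)[0]
print('block top z',z.round(1),len(T),'slope',k[:2].round(3),'x-ext mid tool',[(np.percentile((T-p)@R,q,axis=0)).round(1).tolist() for q in(1,99)])
d=np.hypot(P[...,0]-529,P[...,1]-233)
for lo,hi in((176,184),(170,176)):
    m=(d<40)&(P[...,2]>lo)&(P[...,2]<hi);Q=P[m];print('rim',lo,len(Q),end=' ')
    if len(Q)>20:print(cv2.minEnclosingCircle(Q[:,:2].astype(np.float32)),fitc(Q[:,:2]).round(1))
m=(d<15)&(P[...,2]>140)&(P[...,2]<165)
Q=P[m];print('carbon',len(Q),Q.mean(0).round(1) if len(Q) else'')
d=np.hypot(P[...,0]-565,P[...,1]-107);m=(d<25)&(P[...,2]>190);Q=P[m];print('pusher',len(Q),(Q.mean(0).round(1),cv2.minEnclosingCircle(Q[:,:2].astype(np.float32))) if len(Q) else'')
cv2.imwrite('pics/m%d.png'%(s['time_s']*100),c['color'][:,:,::-1]);np.savez('/tmp/m.npz',**c,p=p,R=R)
E
python3 m.py; ls pics
```

```text
time_s: 3.75
position: [456.2, -137.3, 269.7]
tool_rot: [[0.942, 0.335, -0.002], [0.335, -0.942, 0.001], [-0.002, -0.002, -1.0]]
ft_force: [0.9, 0.4, -0.3]
opening: 31.2
finger_force: 59.7
time_s: 4.25
position: [440.9, 69.6, 268.9]
tool_rot: [[0.942, 0.335, -0.003], [0.335, -0.942, 0.0], [-0.002, -0.001, -1.0]]
ft_force: [0.7, -0.2, 0.6]
opening: 31.4
finger_force: 59.7
time_s: 4.75
position: [433.8, 201.0, 269.0]
tool_rot: [[0.941, 0.337, -0.002], [0.337, -0.941, -0.0], [-0.002, -0.0, -1.0]]
ft_force: [0.4, -0.1, -0.5]
opening: 30.9
finger_force: 59.7
[433.9 199.9 269.2] [ 0.33758675 -0.30036766 -0.42338166] 31.372540336393993
block top z 280.4 2580 slope [-0.01  -0.008] x-ext mid tool [[-15.2, -15.1, -13.1], [17.2, 14.2, -9.0]]
rim 176 969 ((529.05126953125, 232.5790252685547), 24.798789978027344) [528.8 232.5  22.7]
rim 170 533 ((529.0759887695312, 232.44732666015625), 21.515274047851562) [528.8 232.5  19.8]
carbon 963 [529.2 233.1 155.4]
pusher 1193 (array([566.4, 111.3, 198.5]), ((567.3073120117188, 109.0876693725586), 13.64706802368164))
crop.png
g.png
m480.png
s.png
t.png
w.png
```

The block sits upright in the grip (top at TCP+11, centre +1 mm in tool x). The tube axis is at (528.9,232.5). I'll move over it and lower in steps, watching the force.

```bash
python3 -m pendant '{"xyz":[[0.03,0.001,0],[0.06,0.001,0],[0.09,0.001,0.01],[0.0995,0.0014,0.04],[0.0995,0.0014,0.068]],"yaw":[0,0,0,0,0]}';python3 -m pendant '{"xyz":[[0,0,0],[0,0,0.002],[0,0,0.004],[0,0,0.006],[0,0,0.008]],"yaw":[0,0,0,0,0]}';python3 -m pendant '{"xyz":[[0,0,0.002],[0,0,0.004],[0,0,0.006],[0,0,0.007],[0,0,0.007]],"yaw":[0,0,0,0,0]}'; python3 m.py
```

```text
time_s: 5.3
position: [529.6, 230.3, 200.2]
tool_rot: [[0.943, 0.333, -0.001], [0.333, -0.943, -0.001], [-0.001, 0.0, -1.0]]
ft_force: [-0.4, 0.0, -1.1]
opening: 31.7
finger_force: 59.7
time_s: 5.8
position: [528.4, 232.0, 195.0]
tool_rot: [[0.942, 0.335, 0.001], [0.335, -0.942, 0.0], [0.001, 0.0, -1.0]]
ft_force: [-0.2, 0.5, -1.0]
opening: 31.5
finger_force: 59.7
time_s: 6.3
position: [528.2, 232.1, 187.1]
tool_rot: [[0.942, 0.335, -0.0], [0.335, -0.942, -0.0], [-0.0, -0.0, -1.0]]
ft_force: [0.2, -0.3, -0.8]
opening: 31.4
finger_force: 59.7
[528.2 232.1 187.3] [ 0.27692144  0.79219669 -0.28149525] 31.14523162413373
block top z 198.5 2627 slope [-0.007 -0.003] x-ext mid tool [[-15.6, -14.9, -13.2], [16.9, 15.3, -9.1]]
rim 176 775 ((532.901611328125, 234.03292846679688), 24.11598014831543) [528.  232.4  22.9]
rim 170 341 ((531.7367553710938, 233.5444793701172), 20.77372169494629) [523.9 230.8  21.2]
carbon 144 [538.4 236.6 155.9]
pusher 1927 (array([568.9, 113.4, 198. ]), ((568.0081787109375, 110.03258514404297), 13.652130126953125))
```

```bash
python3 -m pendant '{"xyz":[[0,0,0.002],[0,0,0.004],[0,0,0.006],[0,0,0.008],[0,0,0.008]],"yaw":[0,0,0,0,0]}'; python3 -m pendant '{"xyz":[[0,0,0],[0,0,0.001],[0,0,0.002],[0,0,0.002],[0,0,0.002]],"yaw":[0,0,0,0,0]}'
```

```text
time_s: 6.85
position: [528.1, 232.0, 179.0]
tool_rot: [[0.942, 0.335, -0.001], [0.335, -0.942, -0.0], [-0.001, -0.0, -1.0]]
ft_force: [0.5, -1.1, -1.0]
opening: 31.3
finger_force: 59.7
time_s: 7.35
position: [528.3, 232.1, 177.5]
tool_rot: [[0.942, 0.335, 0.0], [0.335, -0.942, 0.0], [0.0, 0.0, -1.0]]
ft_force: [-0.5, -0.0, 1.5]
opening: 31.0
finger_force: 61.0
```

```bash
python3 -m pendant '{"xyz":[[0,0,0],[0,0,0],[0,0,0],[0,0,-0.01],[0,0,-0.04]],"yaw":[0,0,0,0,0]}' 0; python3 -m pendant '{"xyz":[[-0.01,0.01,-0.03],[-0.03,0.045,-0.05],[-0.06,0.07,-0.05],[-0.08,0.1,-0.05],[-0.08,0.1,-0.05]],"yaw":[0,0,0,0,0]}'; cat >m2.py <<'E'
from h import *
from cell import r,eyes
c=eyes.capture("wrist");P=cloud(c);s=r.read_state();p=np.array(s['position']);R=np.array(s['tool_rot']);print(p.round(1),s['opening'])
d=np.hypot(P[...,0]-529,P[...,1]-232.5)
for n,lo,hi,rr in(('rim',174,180,30),('white',182,192,25),('any',140,195,16)):
    Q=P[(d<rr)&(P[...,2]>lo)&(P[...,2]<hi)];print(n,len(Q),*( [Q.mean(0).round(1),cv2.minEnclosingCircle(Q[:,:2].astype(np.float32))] if len(Q)>5 else []))
d=np.hypot(P[...,0]-567,P[...,1]-109.5)
for lo,hi in((193,206),(185,192),(140,185)):
    Q=P[(d<20)&(P[...,2]>lo)&(P[...,2]<hi)];print('pusher',len(Q),*( [Q.mean(0).round(1),fitc(Q[:,:2]).round(1),cv2.minEnclosingCircle(Q[:,:2].astype(np.float32))] if len(Q)>5 else []))
cv2.imwrite('pics/m2.png',c['color'][:,:,::-1])
E
python3 m2.py
```

```text
time_s: 7.85
position: [527.3, 231.8, 216.0]
tool_rot: [[0.942, 0.335, -0.005], [0.335, -0.942, -0.001], [-0.005, -0.001, -1.0]]
ft_force: [0.5, 0.2, 0.1]
opening: 85.3
finger_force: 0.0
time_s: 8.35
position: [485.8, 108.3, 268.6]
tool_rot: [[0.943, 0.332, 0.001], [0.332, -0.943, -0.001], [0.001, 0.001, -1.0]]
ft_force: [0.3, 0.5, 0.5]
opening: 85.6
finger_force: 0.0
[486.3 109.8 268.4] 85.4203658846662
rim 1010 [529.5 235.1 177.9] ((529.0218505859375, 232.76055908203125), 25.16307830810547)
white 1475 [528.6 231.5 183.9] ((528.0579833984375, 231.63478088378906), 17.65707015991211)
any 1345 [529.6 232.5 183.3] ((528.98486328125, 232.48854064941406), 15.994217872619629)
pusher 989 [567.5 109.1 199.3] [567.4 109.    9.2] ((567.5535278320312, 108.56715393066406), 13.466034889221191)
pusher 2
pusher 29 [564.4 118.9 154.5] [567.5 108.4  12.1] ((565.0359497070312, 116.49464416503906), 8.86548900604248)
```

View pics/m2.png

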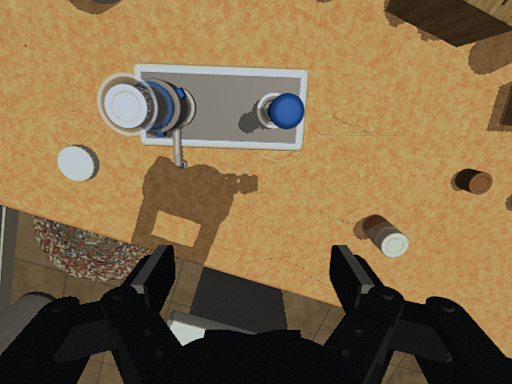

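The white block stands centred in the mouth at (128,105) px, with its top at z≈184. The pusher bead is at (286,111) px, world (567.5,108.8), and the jar and spent block are undisturbed. Next I'll grasp the handle.

```bash
python3 -m pendant '{"xyz":[[0.03,0.01,0],[0.06,0.02,0],[0.0765,0.0276,0],[0.0765,0.0276,0.015],[0.0765,0.0276,0.05]],"yaw":[0,0,0,0,0]}'; python3 -m pendant '{"xyz":[[0,0,0.025],[0,0,0.05],[0,0,0.07],[0,0,0.074],[0,0,0.074]],"yaw":[0,0,0,0,0]}'; python3 -m pendant '{"xyz":[[0,0,0],[0,0,0],[0,0,0],[0,0,0],[0,0,0]],"yaw":[0,0,0,0,0]}' 1; python3 -m pendant '{"xyz":[[0,0,0],[0,0,0],[0,0,0],[0,0,0],[0,0,0]],"yaw":[0,0,0,0,0]}' 1
```

```text
time_s: 8.9
position: [569.6, 111.7, 218.9]
tool_rot: [[0.942, 0.336, 0.006], [0.336, -0.942, 0.0], [0.005, 0.002, -1.0]]
ft_force: [0.6, 0.4, -0.1]
opening: 85.5
finger_force: 0.0
time_s: 9.4
position: [567.9, 111.3, 143.4]
tool_rot: [[0.942, 0.336, -0.0], [0.336, -0.942, 0.0], [-0.0, -0.0, -1.0]]
ft_force: [-0.9, -1.1, 0.2]
opening: 85.5
finger_force: 0.0
time_s: 9.9
position: [568.1, 110.5, 143.9]
tool_rot: [[0.942, 0.335, 0.001], [0.335, -0.942, -0.0], [0.001, 0.001, -1.0]]
ft_force: [0.5, -0.7, 3.5]
opening: 22.6
finger_force: 58.6
time_s: 10.4
position: [568.1, 110.5, 143.8]
tool_rot: [[0.942, 0.335, 0.001], [0.335, -0.942, -0.0], [0.001, 0.001, -1.0]]
ft_force: [0.2, -1.4, 5.4]
opening: 22.6
finger_force: 58.6
```

```bash
python3 -m pendant '{"xyz":[[0,0,-0.01],[0,0,-0.02],[0,0,-0.03],[0,0,-0.045],[0,0,-0.07]],"yaw":[0,0,0,0,0]}'; python3 -m pendant '{"xyz":[[0,0,-0.03],[0,0,-0.06],[0,0,-0.09],[0,0,-0.105],[0,0,-0.105]],"yaw":[0,0,0,0,0]}'; python3 - <<'E'
from h import *
from cell import r,eyes
s=r.read_state();p=np.array(s['position']);R=np.array(s['tool_rot']);print(p,s['opening'],s['ft_force'])
for n in('scene','top','wrist'):
    c=eyes.capture(n);P=cloud(c);L=(P-p)@R
    d=np.hypot(L[...,0],L[...,1])
    for nm,lo,hi in(('shaft',25,98),('foot',103,118),('lower handle',4,18)):
        m=(d<20)&(L[...,2]>lo)&(L[...,2]<hi);Q=L[m]
        if len(Q)>8:
            out=[nm,n,len(Q),np.median(Q,0).round(1)]
            if n=='scene':
                f=fitc(Q[:,:2],{'shaft':7,'foot':12.5,'lower handle':12}[nm]);out+=[f[:2].round(1),Q[:,2].max().round(1)]
            print(*out)
    if n=='scene':
        q=c['mtx']@(np.linalg.inv(c['T'])@np.r_[p,1])[:3];u,v=(q[:2]/q[2]).astype(int);cv2.imwrite('pics/p.png',cv2.resize(c['color'][v-60:v+110,u-80:u+80,::-1],(560,595),interpolation=cv2.INTER_CUBIC))
E
```

```text
time_s: 10.9
position: [567.0, 110.8, 213.4]
tool_rot: [[0.942, 0.335, -0.003], [0.335, -0.942, 0.0], [-0.002, -0.001, -1.0]]
ft_force: [-0.8, -0.2, -1.0]
opening: 22.9
finger_force: 58.8
time_s: 11.4
position: [568.1, 110.8, 321.0]
tool_rot: [[0.942, 0.335, 0.004], [0.335, -0.942, 0.0], [0.004, 0.001, -1.0]]
ft_force: [-0.2, 0.4, -1.7]
opening: 22.6
finger_force: 58.8
[568.08393353 110.83861574 321.00536362] 22.649197122367635 [-0.17715183  0.41528216 -1.72518951]
shaft scene 102 [-6.2 -1.8 60.1] [-2.  -2.9] 97.5
foot scene 48 [ -8.2  -0.8 109.7] [ 0.4 -2.9] 117.6
lower handle scene 22 [-8.  -3.2  8.9] [ 1.8 -2.3] 17.9
shaft top 27 [-8.1  0.9 64.5]
foot top 36 [ -8.1  -2.1 106.9]
shaft wrist 530 [ 4.2  0.6 53.1]
foot wrist 300 [  4.1   0.9 108.3]
lower handle wrist 93 [ 9.4 -0.1  6.2]
```

View pics/p.png

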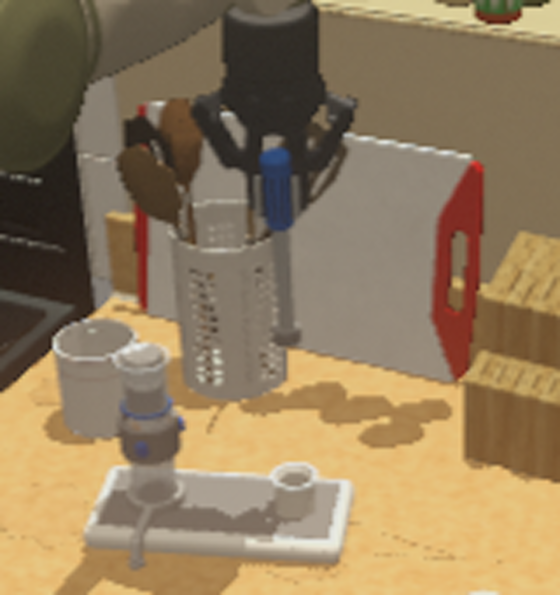

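Picture: the pusher hangs upright from the gripper with its foot at (285,335) px. The holder is empty at (295,480), and the white block stands in the mouth at (140,355). A circle fit from the wrist view gives the foot's offset.

```bash
cat > m3.py <<'E'
from h import *
from cell import r,eyes
s=r.read_state();p=np.array(s['position']);R=np.array(s['tool_rot']);print(p.round(1),s['ft_force'])
c=eyes.capture('wrist');P=cloud(c);L=(P-p)@R;d=np.hypot(L[...,0],L[...,1])
for lo,hi,rad in((22,40,7),(40,60,7),(60,80,7),(80,98,7),(108,118,12.5)):
    Q=L[(d<20)&(L[...,2]>lo)&(L[...,2]<hi)]
    if len(Q)>8:print(lo,len(Q),fitc(Q[:,:2],rad)[:2].round(1),np.percentile(Q[:,1],[1,99]).round(1),Q[:,0].max().round(1),Q[:,2].max().round(1))
E
python3 m3.py
```

```text
[567.3 110.7 317.2] [ 0.20824575  0.29435601 -0.83083363]
22 184 [-1.   0.2] [-6.3  6.9] 6.7 39.8
40 155 [-1.1  0.4] [-6.2  7.1] 6.5 60.0
60 120 [-1.1  0.6] [-5.9  7.1] 6.1 79.9
80 85 [-1.1  0.7] [-6.   7.6] 6.3 97.9
108 52 [20.8  1.2] [-10.1  12.3] 11.4 117.6
```

```bash
python3 -m pendant '{"xyz":[[0.001,-0.03,0],[0.003,-0.07,0],[0.004,-0.11,0],[0.0054,-0.1286,0],[0.0054,-0.1286,0]],"yaw":[0,0,0,0,0]}'; python3 -m pendant '{"xyz":[[0,0,0.003],[0,0,0.006],[0,0,0.008],[0,0,0.01],[0,0,0.01]],"yaw":[0,0,0,0,0]}'; python3 -m pendant '{"xyz":[[0,0,0.001],[0,0,0.002],[0,0,0.003],[0,0,0.004],[0,0,0.005]],"yaw":[0,0,0,0,0]}'; python3 m3.py
```

```text
time_s: 12.1
position: [528.6, 235.8, 317.4]
tool_rot: [[0.941, 0.338, -0.002], [0.338, -0.941, 0.0], [-0.002, -0.001, -1.0]]
ft_force: [-0.1, -0.5, -1.4]
opening: 22.6
finger_force: 58.9
time_s: 12.6
position: [529.8, 233.2, 307.9]
tool_rot: [[0.942, 0.335, -0.001], [0.335, -0.942, -0.0], [-0.001, -0.0, -1.0]]
ft_force: [0.3, 0.3, -0.7]
opening: 22.9
finger_force: 58.9
time_s: 13.1
position: [529.7, 233.7, 303.3]
tool_rot: [[0.942, 0.335, 0.0], [0.335, -0.942, 0.0], [0.0, -0.0, -1.0]]
ft_force: [0.0, 1.3, 0.8]
opening: 22.6
finger_force: 58.9
[529.7 233.7 303.3] [0.0179201  1.26189011 0.75512832]
22 185 [-1.   0.2] [-6.3  7. ] 6.6 39.9
40 158 [-1.   0.4] [-6.2  7.2] 6.4 59.9
60 118 [-1.1  0.5] [-5.9  7.1] 6.3 79.5
80 87 [-1.1  0.7] [-6.   7.5] 6.2 97.7
108 64 [-1.3  0.5] [-15.   12.2] 13.0 118.0
```

The foot is just over the white block. I'll press gently and watch Fz.

```bash
f(){ grep -E "position|ft_force"; }; python3 -m pendant '{"xyz":[[0,0,0.001],[0,0,0.002],[0,0,0.003],[0,0,0.004],[0,0,0.005]],"yaw":[0,0,0,0,0]}' |f; python3 -m pendant '{"xyz":[[0,0,0.001],[0,0,0.002],[0,0,0.003],[0,0,0.004],[0,0,0.005]],"yaw":[0,0,0,0,0]}' |f; python3 -m pendant '{"xyz":[[0,0,0.001],[0,0,0.002],[0,0,0.003],[0,0,0.004],[0,0,0.005]],"yaw":[0,0,0,0,0]}'|f
```

```text
position: [529.7, 233.7, 298.2]
ft_force: [0.9, -0.0, -0.4]
position: [529.7, 233.7, 293.2]
ft_force: [0.1, 0.9, 0.6]
position: [529.7, 233.7, 288.2]
ft_force: [0.2, 0.6, -0.8]
```

```bash
python3 m3.py; python3 - <<'E'
from h import *
from cell import r,eyes
c=eyes.capture('scene');P=cloud(c)
p=np.array([529,232.5,178]);q=c['mtx']@(np.linalg.inv(c['T'])@np.r_[p,1])[:3];u,v=(q[:2]/q[2]).astype(int)
A=cv2.resize(c['color'][v-45:v+45,u-40:u+40,::-1],(533,600),interpolation=cv2.INTER_CUBIC)
cv2.imwrite('pics/q.png',A)
d=np.hypot(P[...,0]-529,P[...,1]-232.5);Q=P[(d<30)&(P[...,2]>130)]
h,e=np.histogram(Q[:,2],bins=range(130,330,10));print(dict(zip(e,h)))
E
```

```text
[529.7 233.7 288.2] [ 0.20915064  0.5994838  -0.77058567]
22 186 [-1.   0.2] [-6.4  6.7] 6.4 39.8
40 156 [-1.   0.3] [-6.1  7.1] 6.5 60.0
60 118 [-1.   0.5] [-6.3  7.2] 6.3 79.9
80 84 [-1.   0.6] [-6.1  7.4] 6.2 97.8
108 205 [ 0.4 -3.4] [-19.7  19.6] 19.5 118.0
{np.int64(130): np.int64(36), np.int64(140): np.int64(43), np.int64(150): np.int64(35), np.int64(160): np.int64(40), np.int64(170): np.int64(92), np.int64(180): np.int64(22), np.int64(190): np.int64(13), np.int64(200): np.int64(15), np.int64(210): np.int64(13), np.int64(220): np.int64(15), np.int64(230): np.int64(15), np.int64(240): np.int64(15), np.int64(250): np.int64(12), np.int64(260): np.int64(14), np.int64(270): np.int64(13), np.int64(280): np.int64(27), np.int64(290): np.int64(47), np.int64(300): np.int64(52), np.int64(310): np.int64(56)}
```

View pics/q.png

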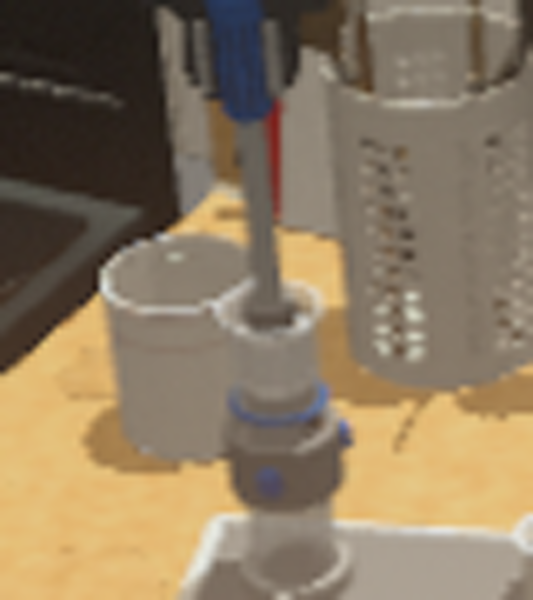

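The scene crop shows the pusher foot inside the mouth at (270,315) px, with the white block already below the rim. So the seal passed between samples, and I'll carry on pressing.

```bash
f(){ grep -E "position|ft_force"; }; for i in 1; do python3 -m pendant '{"xyz":[[0,0,0.001],[0,0,0.002],[0,0,0.003],[0,0,0.004],[0,0,0.005]],"yaw":[0,0,0,0,0]}' |f; python3 -m pendant '{"xyz":[[0,0,0.001],[0,0,0.002],[0,0,0.003],[0,0,0.004],[0,0,0.005]],"yaw":[0,0,0,0,0]}' |f; python3 -m pendant '{"xyz":[[0,0,0.001],[0,0,0.002],[0,0,0.003],[0,0,0.004],[0,0,0.005]],"yaw":[0,0,0,0,0]}'|f;  python3 -m pendant '{"xyz":[[0,0,0.001],[0,0,0.002],[0,0,0.003],[0,0,0.004],[0,0,0.005]],"yaw":[0,0,0,0,0]}'|f; done
```

```text
position: [529.7, 233.6, 283.2]
ft_force: [-0.2, -0.5, -0.1]
position: [529.7, 233.7, 278.3]
ft_force: [-0.1, 1.5, 0.6]
position: [530.0, 233.9, 274.5]
ft_force: [-0.8, 1.9, 7.9]
position: [529.9, 233.8, 269.0]
ft_force: [-0.1, 0.6, 5.6]
```

```bash
f(){ grep -E "position|ft_force"; }; python3 -m pendant '{"xyz":[[0,0,0.001],[0,0,0.002],[0,0,0.003],[0,0,0.003],[0,0,0.003]],"yaw":[0,0,0,0,0]}' |f; python3 -m pendant '{"xyz":[[0,0,0.001],[0,0,0.002],[0,0,0.003],[0,0,0.003],[0,0,0.003]],"yaw":[0,0,0,0,0]}' |f; python3 -m pendant '{"xyz":[[0,0,0.001],[0,0,0.002],[0,0,0.003],[0,0,0.003],[0,0,0.003]],"yaw":[0,0,0,0,0]}'|f;  python3 -m pendant '{"xyz":[[0,0,0.001],[0,0,0.002],[0,0,0.003],[0,0,0.003],[0,0,0.003]],"yaw":[0,0,0,0,0]}'|f
```

```text
position: [529.8, 233.7, 265.6]
ft_force: [0.2, -0.1, 4.8]
position: [529.8, 233.7, 262.4]
ft_force: [-0.4, 1.1, 3.9]
position: [529.7, 233.7, 259.3]
ft_force: [-0.5, 1.0, 1.9]
position: [529.7, 233.7, 256.2]
ft_force: [-0.9, 0.8, 4.3]
```

```bash
f(){ grep -E "position|ft_force"; }; python3 -m pendant '{"xyz":[[0,0,0.0015],[0,0,0.003],[0,0,0.0045],[0,0,0.006],[0,0,0.006]],"yaw":[0,0,0,0,0]}' |f; python3 -m pendant '{"xyz":[[0,0,0.0015],[0,0,0.003],[0,0,0.0045],[0,0,0.006],[0,0,0.006]],"yaw":[0,0,0,0,0]}' |f;python3 -m pendant '{"xyz":[[0,0,0.0015],[0,0,0.003],[0,0,0.0045],[0,0,0.006],[0,0,0.006]],"yaw":[0,0,0,0,0]}' |f;python3 -m pendant '{"xyz":[[0,0,0.0015],[0,0,0.003],[0,0,0.0045],[0,0,0.006],[0,0,0.006]],"yaw":[0,0,0,0,0]}' |f; python3 -m pendant '{"xyz":[[0,0,0.001],[0,0,0.002],[0,0,0.003],[0,0,0.003],[0,0,0.003]],"yaw":[0,0,0,0,0]}'|f
```

```text
position: [529.7, 233.6, 250.1]
ft_force: [0.3, 0.9, 3.2]
position: [529.7, 233.7, 244.2]
ft_force: [0.1, 1.6, 2.7]
position: [529.6, 233.6, 237.8]
ft_force: [0.1, 1.3, 2.0]
position: [529.6, 233.6, 231.8]
ft_force: [0.8, 0.6, 1.3]
position: [529.7, 233.6, 229.0]
ft_force: [-0.2, 1.1, 1.6]
```

```bash
f(){ grep -E "position|ft_force"|sed 's/.*,//'|tr '\n' ' '; echo; }; g='.';
python3 -m pendant '{"xyz":[[0,0,0.0005],[0,0,0.001],[0,0,0.001]],"yaw":[0,0,0]}'|f; python3 -m pendant '{"xyz":[[0,0,0.0005],[0,0,0.001],[0,0,0.001]],"yaw":[0,0,0]}'|f; python3 -m pendant '{"xyz":[[0,0,0.0005],[0,0,0.001],[0,0,0.001]],"yaw":[0,0,0]}'|f; python3 -m pendant '{"xyz":[[0,0,0.0005],[0,0,0.001],[0,0,0.001]],"yaw":[0,0,0]}'|f; python3 -m pendant '{"xyz":[[0,0,0.0005],[0,0,0.001],[0,0,0.001]],"yaw":[0,0,0]}'|f
```

```text
228.2]  3.3] 
 227.2]  3.8] 
 226.2]  3.4] 
 225.2]  2.7] 
 224.2]  2.9]
```

```bash
f(){ grep -E "position|ft_force"|sed 's/.*,//'|tr '\n' ' '; echo; };
python3 -m pendant '{"xyz":[[0,0,0.0005],[0,0,0.001],[0,0,0.001]],"yaw":[0,0,0]}'|f; python3 -m pendant '{"xyz":[[0,0,0.0005],[0,0,0.001],[0,0,0.001]],"yaw":[0,0,0]}'|f; python3 -m pendant '{"xyz":[[0,0,0.0005],[0,0,0.001],[0,0,0.001]],"yaw":[0,0,0]}'|f
```

```text
223.1]  3.4] 
 222.2]  2.6] 
 221.2]  3.4]
```

```bash
f(){ grep -E "position|ft_force"|sed 's/.*,//'|tr '\n' ' '; echo; };
python3 -m pendant '{"xyz":[[0,0,0.0005],[0,0,0.001],[0,0,0.001]],"yaw":[0,0,0]}'|f; python3 -m pendant '{"xyz":[[0,0,0.0005],[0,0,0.001],[0,0,0.001]],"yaw":[0,0,0]}'|f; python3 -m pendant '{"xyz":[[0,0,0.0005],[0,0,0.001],[0,0,0.001]],"yaw":[0,0,0]}'|f
```

```text
220.2]  3.4] 
 219.1]  2.6] 
 218.2]  2.0]
```

```bash
f(){ grep -E "position|ft_force"|sed 's/.*,//'|tr '\n' ' '; echo; };
python3 -m pendant '{"xyz":[[0,0,0.0005],[0,0,0.001],[0,0,0.001]],"yaw":[0,0,0]}'|f; python3 -m pendant '{"xyz":[[0,0,0.0005],[0,0,0.001],[0,0,0.001]],"yaw":[0,0,0]}'|f; python3 -m pendant '{"xyz":[[0,0,0.0005],[0,0,0.001],[0,0,0.001]],"yaw":[0,0,0]}'|f
```

```text
217.2]  2.5] 
 216.2]  3.1] 
 215.2]  3.5]
```

```bash
f(){ grep -E "position|ft_force"|sed 's/.*,//'|tr '\n' ' '; echo; };
python3 -m pendant '{"xyz":[[0,0,0.0005],[0,0,0.001],[0,0,0.001]],"yaw":[0,0,0]}'|f; python3 -m pendant '{"xyz":[[0,0,0.0005],[0,0,0.001],[0,0,0.001]],"yaw":[0,0,0]}'|f; python3 -m pendant '{"xyz":[[0,0,0.0005],[0,0,0.001],[0,0,0.001]],"yaw":[0,0,0]}'|f
```

```text
214.2]  3.5] 
 213.2]  2.2] 
 212.4]  4.3]
```

```bash
f(){ grep -E "position|ft_force"|sed 's/.*,//'|tr '\n' ' '; echo; };
python3 -m pendant '{"xyz":[[0,0,0.0003],[0,0,0.0006],[0,0,0.0006]],"yaw":[0,0,0]}'|f; python3 -m pendant '{"xyz":[[0,0,0.0003],[0,0,0.0006],[0,0,0.0006]],"yaw":[0,0,0]}'|f
```

```text
212.2]  6.3] 
 211.4]  5.9]
```

```bash
f(){ grep -E "position|ft_force"|sed 's/.*,//'|tr '\n' ' '; echo; };
python3 -m pendant '{"xyz":[[0,0,0.0002],[0,0,0.0004],[0,0,0.0004]],"yaw":[0,0,0]}'|f; python3 -m pendant '{"xyz":[[0,0,0.0002],[0,0,0.0004],[0,0,0.0004]],"yaw":[0,0,0]}'|f
```

```text
211.2]  7.0] 
 211.0]  8.4]
```

```bash
f(){ grep -E "position|ft_force"|sed 's/.*,//'|tr '\n' ' '; echo; };
python3 -m pendant '{"xyz":[[0,0,0.0002],[0,0,0.0004],[0,0,0.0004]],"yaw":[0,0,0]}'|f; python3 -m pendant '{"xyz":[[0,0,0.0002],[0,0,0.0003],[0,0,0.0003]],"yaw":[0,0,0]}'|f
```

```text
210.7]  8.5] 
 210.5]  9.8]
```

```bash
f(){ grep -E "position|ft_force"|sed 's/.*,//'|tr '\n' ' '; echo; };
python3 -m pendant '{"xyz":[[0,0,0.0002],[0,0,0.0003],[0,0,0.0003]],"yaw":[0,0,0]}'|f; python3 -m pendant '{"xyz":[[0,0,0.0001],[0,0,0.0003],[0,0,0.0003]],"yaw":[0,0,0]}'|f
```

```text
210.4]  10.4] 
 210.4]  13.2]
```

```bash
f(){ grep -E "position|ft_force"|sed 's/.*,//'|tr '\n' ' '; echo; };
python3 -m pendant '{"xyz":[[0,0,0],[0,0,0]],"yaw":[0,0]}'|f; python3 -m pendant '{"xyz":[[0,0,0.0001],[0,0,0.0002],[0,0,0.0002]],"yaw":[0,0,0]}'|f;python3 -m pendant '{"xyz":[[0,0,0],[0,0,0]],"yaw":[0,0]}'|f
```

```text
210.4]  12.3] 
 210.4]  13.5] 
 210.4]  13.7]
```

```bash
f(){ grep -E "position|ft_force"|sed 's/.*,//'|tr '\n' ' '; echo; };
python3 -m pendant '{"xyz":[[0,0,0.0001],[0,0,0.0002],[0,0,0.0002]],"yaw":[0,0,0]}'|f; python3 -m pendant '{"xyz":[[0,0,0.0001],[0,0,0.0002],[0,0,0.0002]],"yaw":[0,0,0]}'|f
```

```text
210.4]  14.5] 
 210.4]  16.4]
```

The TCP stays at 210.4 while the force climbs, so the gasket is solid. I'll back off in small steps to check the snap: the force should vanish with almost no spring-back.

```bash
f(){ grep -E "position|ft_force"|sed 's/.*,//'|tr '\n' ' '; echo; };
python3 -m pendant '{"xyz":[[0,0,-0.0005],[0,0,-0.001],[0,0,-0.001]],"yaw":[0,0,0]}'|f; python3 -m pendant '{"xyz":[[0,0,-0.0003],[0,0,-0.0005],[0,0,-0.0005]],"yaw":[0,0,0]}'|f;python3 -m pendant '{"xyz":[[0,0,-0.0003],[0,0,-0.0005],[0,0,-0.0005]],"yaw":[0,0,0]}'|f;python3 -m pendant '{"xyz":[[0,0,-0.0003],[0,0,-0.0005],[0,0,-0.0005]],"yaw":[0,0,0]}'|f;python3 -m pendant '{"xyz":[[0,0,-0.0003],[0,0,-0.0005],[0,0,-0.0005]],"yaw":[0,0,0]}'|f;python3 -m pendant '{"xyz":[[0,0,-0.0003],[0,0,-0.0005],[0,0,-0.0005]],"yaw":[0,0,0]}'|f
```

```text
210.5]  10.3] 
 210.8]  8.6] 
 211.0]  8.0] 
 211.3]  6.8] 
 211.6]  4.6] 
 211.7]  2.3]
```

```bash
f(){ grep -E "position|ft_force"|sed 's/.*,//'|tr '\n' ' '; echo; };
python3 -m pendant '{"xyz":[[0,0,-0.0003],[0,0,-0.0005],[0,0,-0.0005]],"yaw":[0,0,0]}'|f;python3 -m pendant '{"xyz":[[0,0,-0.0003],[0,0,-0.0005],[0,0,-0.0005]],"yaw":[0,0,0]}'|f;python3 -m pendant '{"xyz":[[0,0,-0.001],[0,0,-0.002],[0,0,-0.002]],"yaw":[0,0,0]}'|f; 
python3 -m pendant '{"xyz":[[0,0,0.001],[0,0,0.002],[0,0,0.002]],"yaw":[0,0,0]}'|f;python3 -m pendant '{"xyz":[[0,0,0.0003],[0,0,0.0005],[0,0,0.0005]],"yaw":[0,0,0]}'|f;python3 -m pendant '{"xyz":[[0,0,0.0003],[0,0,0.0005],[0,0,0.0005]],"yaw":[0,0,0]}'|f;python3 -m pendant '{"xyz":[[0,0,0.0003],[0,0,0.0005],[0,0,0.0005]],"yaw":[0,0,0]}'|f;python3 -m pendant '{"xyz":[[0,0,0.0003],[0,0,0.0005],[0,0,0.0005]],"yaw":[0,0,0]}'|f
```

```text
211.8]  -0.2] 
 212.8]  -0.9] 
 215.1]  -2.0] 
 212.7]  -1.8] 
 212.4]  -0.3] 
 211.8]  -0.9] 
 211.7]  2.1] 
 211.6]  5.0]
```

Re-contact is stiff at the same height (z 211.7, about 1.3 mm above solid), so the block is caught and preloaded against the catches. Now I'll lift the pusher out and park it.

```bash
python3 -m pendant '{"xyz":[[0,0,-0.015],[0,0,-0.035],[0,0,-0.06],[0,0,-0.085],[0,0,-0.105]],"yaw":[0,0,0,0,0]}'|grep -v rot; python3 -m pendant '{"xyz":[[0,0.02,0],[-0.002,0.06,0],[-0.004,0.1,0],[-0.0054,0.1286,0],[-0.0054,0.1286,0]],"yaw":[0,0,0,0,0]}'|grep -v rot;python3 -m pendant '{"xyz":[[0,0,0.03],[0,0,0.065],[0,0,0.09],[0,0,0.1],[0,0,0.1]],"yaw":[0,0,0,0,0]}'; python3 m3.py; python3 - <<'E'
from h import *
from cell import r,eyes
c=eyes.capture('wrist');P=cloud(c);d=np.hypot(P[...,0]-567.5,P[...,1]-108.5)
Q=P[(d<26)&(P[...,2]>58)&(P[...,2]<64)]
print(len(Q),Q.mean(0) if len(Q) else '',fitc(Q[:,:2]) if len(Q)>10 else '')
d=np.hypot(P[...,0]-528.9,P[...,1]-232.5);Q=P[(d<12)];print('in tube',np.nanmedian(Q,0))
E
```

```text
time_s: 34.75
position: [529.7, 233.6, 316.9]
ft_force: [-0.6, -0.8, -0.4]
opening: 23.0
finger_force: 59.1
time_s: 35.25
position: [568.5, 107.6, 315.0]
ft_force: [-0.3, 0.6, -0.8]
opening: 22.5
finger_force: 58.9
time_s: 35.75
position: [567.3, 111.1, 215.0]
tool_rot: [[0.942, 0.336, -0.002], [0.336, -0.942, 0.0], [-0.002, -0.001, -1.0]]
ft_force: [-0.0, -0.0, 0.1]
opening: 22.9
finger_force: 58.9
[567.3 111.1 215. ] [-0.00344032 -0.0399406   0.13846884]
22 183 [-1.   0.2] [-6.3  6.8] 6.5 40.0
40 156 [-1.1  0.3] [-6.2  7.1] 6.4 59.7
60 120 [-1.1  0.5] [-6.2  7.2] 6.4 79.7
80 88 [-1.1  0.7] [-6.1  7.4] 6.4 97.8
108 56 [20.4  1.6] [-10.6  12.2] 11.3 117.9
338 [573.22132635 109.41264934  61.48474429] [567.55854745 108.44352258  18.6203799 ]
in tube [nan nan nan]
  return np.nanmean(a, axis, out=out, keepdims=keepdims)
```

The foot is about 1.5 mm off the well's centre at (567.6,108.4). I'll correct by about 1 mm and lower with force checks.

```bash
f(){ grep -E "position|ft_force"; }; python3 -m pendant '{"xyz":[[0.0003,0.001,0.01],[0.0003,0.001,0.03],[0.0003,0.001,0.045],[0.0003,0.001,0.05],[0.0003,0.001,0.05]],"yaw":[0,0,0,0,0]}'|f; python3 -m pendant '{"xyz":[[0,0,0.005],[0,0,0.01],[0,0,0.014],[0,0,0.018],[0,0,0.018]],"yaw":[0,0,0,0,0]}'|f; python3 -m pendant '{"xyz":[[0,0,0.001],[0,0,0.001]],"yaw":[0,0]}'|f;python3 -m pendant '{"xyz":[[0,0,0.001],[0,0,0.001]],"yaw":[0,0]}'|f
```

```text
position: [568.3, 109.8, 165.8]
ft_force: [-0.2, 0.3, -1.0]
position: [568.1, 109.9, 147.3]
ft_force: [0.6, -0.5, -1.7]
position: [568.4, 109.8, 147.0]
ft_force: [-0.1, 0.3, -0.6]
position: [568.3, 109.9, 145.9]
ft_force: [0.5, 0.3, -0.9]
```

```bash
f(){ grep -E "position|ft_force"; }; python3 -m pendant '{"xyz":[[0,0,0.001],[0,0,0.001]],"yaw":[0,0]}'|f;python3 -m pendant '{"xyz":[[0,0,0.0007],[0,0,0.0007]],"yaw":[0,0]}'|f;python3 -m pendant '{"xyz":[[0,0,0.0007],[0,0,0.0007]],"yaw":[0,0]}'|f
```

```text
position: [568.3, 109.8, 144.8]
ft_force: [0.9, -0.3, -0.5]
position: [568.3, 109.9, 144.1]
ft_force: [0.3, -0.2, -0.4]
position: [568.5, 109.9, 143.8]
ft_force: [-0.5, -0.7, 2.0]
```

Floor contact at z 143.8. I'll release and rise straight, then step aside to look.

```bash
python3 -m pendant '{"xyz":[[0,0,0],[0,0,0],[0,0,0],[0,0,-0.005],[0,0,-0.02]],"yaw":[0,0,0,0,0]}' 0|grep -v rot;python3 -m pendant '{"xyz":[[0,0,-0.03],[0,0,-0.065],[0,0,-0.1],[0,0,-0.13],[0,0,-0.15]],"yaw":[0,0,0,0,0]}'|grep -v rot;python3 -m pendant '{"xyz":[[-0.03,-0.03,0],[-0.06,-0.06,0],[-0.07,-0.09,0],[-0.07,-0.115,0],[-0.07,-0.115,0]],"yaw":[0,0,0,0,0]}'|grep -v rot; python3 - <<'E'
from h import *
from cell import r,eyes
c=eyes.capture('wrist');P=cloud(c);s=r.read_state();print(s['position'])
d=np.hypot(P[...,0]-567.5,P[...,1]-108.5);Q=P[(d<25)&(P[...,2]>190)];print('pusher',len(Q),Q.mean(0),cv2.minEnclosingCircle(Q[:,:2].astype(np.float32)),Q[:,2].max())
d=np.hypot(P[...,0]-528.9,P[...,1]-232.5);Q=P[d<16];print('in tube',len(Q),np.nanpercentile(Q[:,2],[5,25,50,75,95]))
t=eyes.capture('scene')
def crop(c,p,w,h):
    q=c['mtx']@(np.linalg.inv(c['T'])@np.r_[p,1])[:3];u,v=(q[:2]/q[2]).astype(int);print(u,v);u=max(u,w);v=max(v,h);return cv2.resize(c['color'][v-h:v+h,u-w:u+w,::-1],(390,600),interpolation=cv2.INTER_CUBIC)
cv2.imwrite('pics/f.png',np.hstack([crop(c,[528.9,232.5,140],39,60),crop(t,[540,190,120],45,69)]))
E
```

```text
time_s: 38.35
position: [567.8, 109.8, 162.9]
ft_force: [-0.4, 0.5, 0.1]
opening: 85.3
finger_force: 0.0
time_s: 38.85
position: [568.5, 109.9, 316.4]
ft_force: [-0.0, 0.5, 0.2]
opening: 85.5
finger_force: 0.0
time_s: 39.35
position: [462.7, 196.7, 314.3]
ft_force: [0.1, -0.5, -0.2]
opening: 85.2
finger_force: 0.0
[463.43360773 195.46811289 314.04465688]
pusher 706 [567.66870643 110.08222742 198.79678335] ((568.08544921875, 108.256103515625), 13.529301643371582) 202.33306144499554
in tube 501 [90.92670138 91.74863492 92.41034003 93.20422249 94.28333013]
242 113
217 190
```

View pics/f.png

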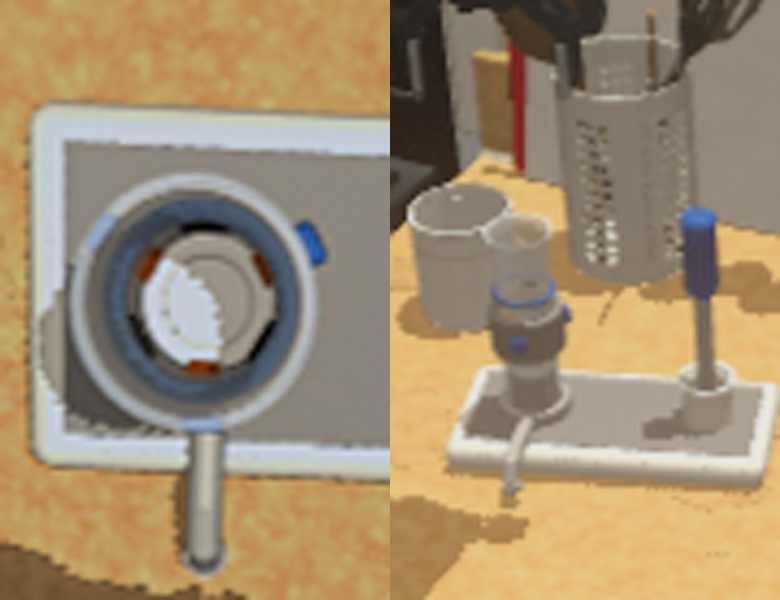

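Left panel: the white block sits deep in the tube at (205,310), top z≈92, with all three orange catches protruding over its edge at (148,265), (262,265) and (203,367). Right panel: the pusher stands upright in its holder at (700,300). I'll hand it in.

```bash
python3 -c "
from cell import r
print(r.job_done())"
```

```text
the job is handed in; nothing more can be done
None
```

The filter is refilled and the job handed in at about 39.5 s: in the final picture all three catches sit over the white block and the pusher is back in its holder; the highest press force I read was about 17 N, sampled only between moves.

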